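Nest the scoop trays and park them behind the bay gate

ROBOT

A 6-joint arm with a two-finger parallel gripper is mounted at the origin on the work surface. World frame = base frame: x ahead of the robot, y to its left, z up, the work surface at z = 0. Lengths are in m, angles in rad, forces in N, time in s.
With the tool pointing down it reaches from about 0.325 to 0.775 m from the base axis. Payload 9.3 kg.
Tool frame: the origin (TCP) lies at the very end of the fingers, on their centre line; the grasp point (between the pads) lies 19 mm behind it (bot.grasp_offset is the distance from the TCP to the grasp point, in m); z points along the fingers, x is the direction in which the jaws open and shut, and the axes are right-handed (so a half turn about z gives the same grasp; the last joint's range is limited). The gripper opens to 85 mm and grips with 20 to 120 N. Pads are 22 mm wide; open, the fingers measure 114 mm over their backs; the gripper's body (76 mm by 85 mm) begins 54 mm behind the grasp point. The pads swing forward as they close: fully open they stand 13 mm farther back than shut.
Start: joints at [-0.153, 0.259, 0.021, 1.334, 0, 1.418], TCP at [0.55, -0, 0.2] pointing down, gripper open.
Joint ranges: [-3.04, 3.04], [-0.91, 1.82], [-1.04, 1.36], [-1.92, 1.95], [-1.52, 1.45], [-3.14, 3.14]. Speed limits (rad/s): [2.22, 2.22, 2.79, 3.14, 3.14, 3.14].

INTERFACE

Orientations are given as a rotation vector (axis times angle).
In Python, from bench import bot, cams, order gives the robot as it stands. The module is installed in compiled form; this text tells all that it offers.
- The arm moves only by the tool carry_out, never from a script. Its argument "increments" is a list of rows, each a list of 7 numbers: the turn, a rotation vector about the tool's x, y, z in rad, then the shift along the tool's x, y, z in mm, then the opening, from 0 (shut) to 1 (fully open). A call has 1 to 12 rows; each row is the pose to reach, as a shift and turn from the pose commanded when the call began, along the tool's axes at that moment; what a row does not reach only later rows make up. A row lasts 1/8 s, in which the tool goes at most 62.5 mm and 10.7 degrees, less where a joint would pass 70% of its speed; a pose out of reach is approached as far as the arm can. A call with a gripper value outside its range is refused whole. The fingers move at their own pace and stop on an object; the grip force is fixed at half the most. Time passes only in rows, so rows that repeat a pose let the fingers close. It gives the time, the measured TCP pose, the force and the opening at its end, in the units of the state.
- bot.observe(): the state, without advancing time (a new reading comes with each control period).
- cams.read_camera(name): name is "scene" or "side" or "wrist"; returns (picture, depth): 480x640x3 uint8, blue, green, red; 480x640 float32, m along the optical axis (not along the pixel's ray), 0 where there is no reading.
- cams.calibration(name): a dict with "vertical_fov" (degrees; the focal length in pixels is half the picture's height over the tangent of half this angle, whatever the lens; pixels are square), "cx", "cy" (the principal point, pixels), "position" and "orientation" of the camera in the world. Camera axes: x right, y up, looking along -z (the intrinsics and any distortion apply to the point x, -y, -z); pixel columns grow to the right and rows downward; lengths in m; the calibration is good to about 2 mm. The wrist camera is an equidistant fisheye: a pixel r from the principal point sees the ray r / f radians off the axis. A picture is of the moment at which its call begins: read the wrist's pose just before it. calibration takes no time and is no camera call; for the wrist camera it gives the pose at the moment of the call.
- order.job_done(): hands the job in, once; it reports no verdict.
The state is a dict: "clock": time; "qpos": joint angles; "joint_vel": joint speeds; "tau": joint torques, N m; "ee_pos": TCP position; "tool_rot": TCP orientation; "ft_force": force on the tool from outside, world axes, zero at the start; "moment": the same for the moment, N m; "opening": finger opening in m.
Only numpy, scipy, OpenCV 4.12 (cv2) and the standard library are available. Lean on these libraries where they do the work, as an engineer would, in place of code of your own. Each camera call takes 0.05 s, during which the arm holds its last target. There are 200 camera calls.

TASK

Clear the three white scoop trays away by sliding them along the bench, never lifting or tipping them: slide the smallest back wall first through the mouth of the middle one until it is fully home, then slide that pair fully home in the largest, and then slide the whole nest between the rails of the parking bay up to its end stop. Last, swing the bay's gate shut across the mouth, and leave everything else on the bench where it is.

Things in the scene. Friction and masses are not known exactly. Their poses are not given: they have to be found in the camera images.
- small: Smallest of three slick white plastic scoop trays: floor 2.5 mm, back and side walls 3 mm, open mouth with ramped lip. 70 mm long, 26 high, 60 wide outside at the back, flaring to 71 at the mouth; 54 inside at the back. Origin: centre of underside; +x from mouth (x=-35) to back wall (outer face x=+35), z up. Home in the medium its origin is at x=+6, z=2.5 mm in that frame, 4 mm to spare each side.
- medium: Middle of three slick white plastic scoop trays: floor 2.5 mm, back and side walls 3 mm, open mouth with ramped lip. 88 mm long, 32 high, 74 wide outside at the back, flaring to 88 at the mouth; 68 inside at the back. Origin: centre of underside; +x from mouth (x=-44) to back wall (outer face x=+44), z up. Home in the large its origin is at x=+6, z=2.5 mm in that frame, 4 mm to spare each side.
- large: Largest of three slick white plastic scoop trays: floor 2.5 mm, back and side walls 3 mm, open mouth with ramped lip. 106 mm long, 38 high, 88 wide outside at the back, flaring to 105 at the mouth; 82 inside at the back. Origin: centre of underside; +x from mouth (x=-53) to back wall (outer face x=+53), z up. Starts between the medium tray and the bay.
- bay: Fixed aluminium parking bay: two parallel rails 30 mm high, 8 mm thick, 125 mm apart (inner faces y=+-62.5 mm), joined by an end stop. Origin on the bench at the centre of the clear space; +x points from its open mouth to the stop. Stop face x=+61, rails end at x=-61 mm. The large tray home against the stop has its origin at x=+8 mm.
- gate (a joint): Angle (rad) of the bay's stiff swinging gate about an upright hinge at x=-69, y=-66.5 mm in the bay frame. 0: shut, the bar lies along the bay's +y across the mouth, ending 125 mm from the hinge; 2 to 2.5: open, the bar points out of the bay, well clear of the mouth. Grey bar 8 mm thick, from 7 to 29 mm above the bench; it stays where it is left.
- gate_end (a point): Point on the gate's bar at half its thickness, 120 mm from the hinge and 18 mm above the bench.
- solder: Green-flanged reel of solder standing on end, 56 mm across, 46 mm high, origin under its centre. A bystander.
- wire: Blue-flanged reel of copper wire, 52 mm across, 26 mm high, origin under its centre. A bystander.
- cutters: Side cutters with red and blue grips, 125 mm long (x), 70 mm wide, 12 mm high, lying flat, origin under their middle. A bystander.
- pliers: Pliers with red and blue grips, 170 mm long (x), 70 mm wide, 12 mm high, lying flat, origin under their middle. A bystander.
- marker: White marker with black cap, 132 mm long (x), 16 mm thick, origin under the middle of its white half. A bystander.
- plate: Black keyboard grid plate, 86 x 104 x 4 mm with a white switch on it (11 mm high), origin under its centre. A bystander.
- tweezers: Dark tweezers, 110 mm long (x), 6 mm high, origin under their middle. A bystander.

How it is judged:
On the way, in this order (a step that is already met when the one before it is completed fails the run):
1. the small tray is fully home in the medium tray (x of small in the frame of medium between -0.001 and 0.012 m and y of small in the frame of medium between -0.01 and 0.01 m and z of small in the frame of medium between 0.0005 and 0.008 m and angle between the x axis of small and the x axis of medium, either way round below 0.15 rad), for 0.2 s.
2. the medium tray, with the small one in it, is fully home in the large tray (all of step 1 and x of medium in the frame of large between -0.001 and 0.012 m and y of medium in the frame of large between -0.01 and 0.01 m and z of medium in the frame of large between 0.0005 and 0.008 m and angle between the x axis of medium and the x axis of large, either way round below 0.15 rad), for 0.2 s.
3. the nest stands in the bay against its stop (all of step 2 and x of large in the frame of bay between -0.004 and 0.014 m and y of large in the frame of bay between -0.018 and 0.018 m and angle between the x axis of large and the x axis of bay, either way round below 0.18 rad and height (world z) of large below 0.006 m), for 0.2 s.
4. the gate is shut (value of joint gate below 0.12 rad), for 0.2 s.
At the end, for the whole second after the job is handed in: Small in medium, medium in large: flat, back walls within 7 mm, 10 mm sideways, 0.15 rad; large tray flat between the bay's rails, within 12 mm of the stop, 18 mm sideways, 0.18 rad; gate within 0.12 rad of shut; trays at rest (all of step 3 and value of joint gate below 0.12 rad and linear speed of each of small, medium, large below 0.02 m/s); the robot touches nothing.
It fails at once if a tray is lifted more than 25 mm off the bench or tipped more than 0.4 rad (height (world z) of any of small, medium, large above 0.025 m or angle between any of small, medium, large's own z axis and vertical above 0.4 rad).
It fails at once if a bystander is moved more than 30 mm (distance of any of solder, wire, cutters, pliers, marker, plate, tweezers from where it was at the start of the episode above 0.03 m).
It also fails if it takes over 72 s, if anything falls off the work surface, if the arm or the gripper's body presses on something with over 40 N, if the wrist force passes 120 N, or if a joint passes its speed limit or range.

## Working session

There is one attempt and no reset: what is moved stays moved. The work goes in short steps, Python scripts to look and compute and a tool call to move; the robot and the scene stay as the last step left them, time stands still between calls to the robot, and variables do not carry over. Pictures are saved under pics/ and viewed, about 8 in all and at most 12, crops included, and the job is handed in when it is done.

Besides the shell and the picture viewer there is one more tool, called after "Request:" as name([rows], argument=value, ...), one row to a line, values as JSON. carry_out: Moves the arm, as the interface text tells. Its arguments: {"type":"object","properties":{"increments":{"type":"array","items":{"type":"array","items":{"type":"number"}}}},"required":["increments"]}

```bash
mkdir -p pics
cat > h.py <<'E'
import numpy as np, cv2
from scipy.spatial.transform import Rotation as R
from bench import bot, cams, order
def rot(o):
    o=np.array(o,float)
    if o.shape==(3,3): return o
    return R.from_rotvec(o).as_matrix() if o.size==3 else None
def cloud(name,d,c):
    f=240/np.tan(np.radians(c["vertical_fov"])/2)
    v,u=np.mgrid[0:480,0:640]
    P=np.stack([(u-c["cx"])/f*d,-(v-c["cy"])/f*d,-d],-1)
    return P@rot(c["orientation"]).T+np.array(c["position"])
def top(P,img,ok,x0=.2,x1=.9,y0=-.5,y1=.5,s=.00125):
    # top-down colour map: row grows with -x, col grows with -y
    pass
E
python3 - <<'E'
from h import *
print(bot.observe())
for n in("scene","side","wrist"):
    c=cams.calibration(n);print(n,c)
    im,d=cams.read_camera(n)
    cv2.imwrite(f"pics/{n}0.png",im);np.savez(f"{n}0.npz",im=im,d=d)
    if n!="wrist":
        P=cloud(n,d,c);np.save(f"{n}P.npy",P);print(P[240,320],(d==0).mean())
E
```

```text
{'clock': 0.0, 'qpos': array([-1.52590392e-01,  2.59219349e-01,  2.07687966e-02,  1.33367535e+00,
        1.49059935e-05,  1.41815915e+00]), 'joint_vel': array([ 0.00093396,  0.0011606 ,  0.00022404,  0.00099042, -0.00116123,
       -0.00140911]), 'tau': array([-2.65873996e-04, -5.55637658e+01,  3.44536042e+01,  1.31759423e-02,
       -2.94380488e-04,  4.47349430e-05]), 'ee_pos': array([5.49695271e-01, 5.23684959e-05, 1.99654196e-01]), 'tool_rot': array([-3.14137512e+00, -7.34642505e-05,  2.06051310e-03]), 'ft_force': array([ 1.05018952, -0.03073194, -0.1243041 ]), 'moment': array([ 0.0056758 ,  0.0087031 , -0.01376276]), 'opening': 0.08565825154891836}
scene {'vertical_fov': 48.11150979301612, 'cx': 317.58349125727085, 'cy': 236.5837083868989, 'position': array([ 1.0656077 , -0.68843291,  0.84699538]), 'orientation': array([0.81688566, 0.24634784, 0.60678056])}
[ 0.53131633  0.07701994 -0.00161558] 0.004072265625
side {'vertical_fov': 54.48352936788101, 'cx': 319.4139365084736, 'cy': 243.77857562362792, 'position': array([0.39162973, 0.54619148, 0.74583267]), 'orientation': array([ 0.12190027, -0.94332841, -2.70779428])}
[ 0.55152949 -0.03038461  0.00178434] 0.003977864583333333
wrist {'vertical_fov': 65.70646984690485, 'cx': 320.03254313117765, 'cy': 232.16541533840436, 'position': array([0.54984686, 0.07193774, 0.37202617]), 'orientation': array([-2.89068876e-01, -3.11263184e-05,  3.00263812e-04])}
```

```bash
cat >> h.py <<'E'
def top(Ps,ims,x0=.25,x1=.85,y0=-.4,y1=.4,s=.001,zmax=.06,zmin=-.02):
    H,W=int((x1-x0)/s),int((y1-y0)/s)
    out=np.zeros((H,W,3),np.uint8);hz=np.full((H,W),-1.)
    P=np.concatenate([p.reshape(-1,3) for p in Ps]);C=np.concatenate([i.reshape(-1,3) for i in ims])
    k=(P[:,2]<zmax)&(P[:,2]>zmin);P=P[k];C=C[k]
    r=((x1-P[:,0])/s).astype(int);c=((y1-P[:,1])/s).astype(int)
    k=(r>=0)&(r<H)&(c>=0)&(c<W);o=np.argsort(P[k,2])
    out[r[k][o],c[k][o]]=C[k][o];hz[r[k][o],c[k][o]]=P[k,2][o]
    m=(hz<-.5)
    return cv2.dilate(out,np.ones((2,2)))*m[...,None].astype(np.uint8)+out*(~m[...,None]).astype(np.uint8),hz
E
python3 - <<'E'
from h import *
Ps=[np.load(f"{n}P.npy") for n in("scene","side")];ims=[np.load(f"{n}0.npz")["im"] for n in("scene","side")]
o,h=top(Ps,ims)
for x in range(0,600,100):cv2.line(o,(0,x),(799,x),(0,255,255),1)
for x in range(0,800,100):cv2.line(o,(x,0),(x,599),(0,255,255),1)
cv2.imwrite("pics/top0.png",o)
E
```

```text
(no output)
```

View pics/scene0.png

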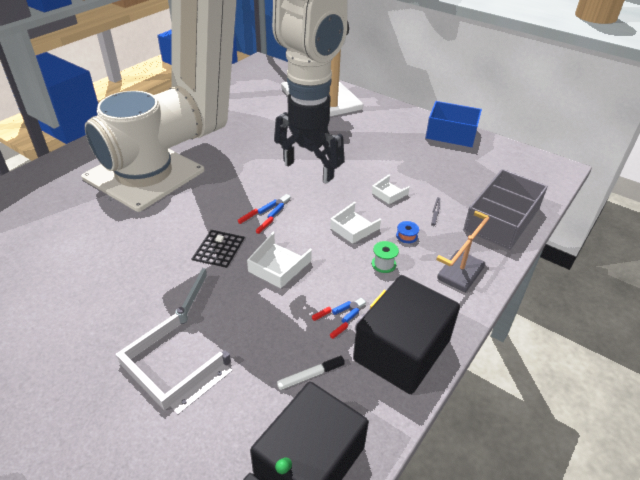

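View pics/top0.png

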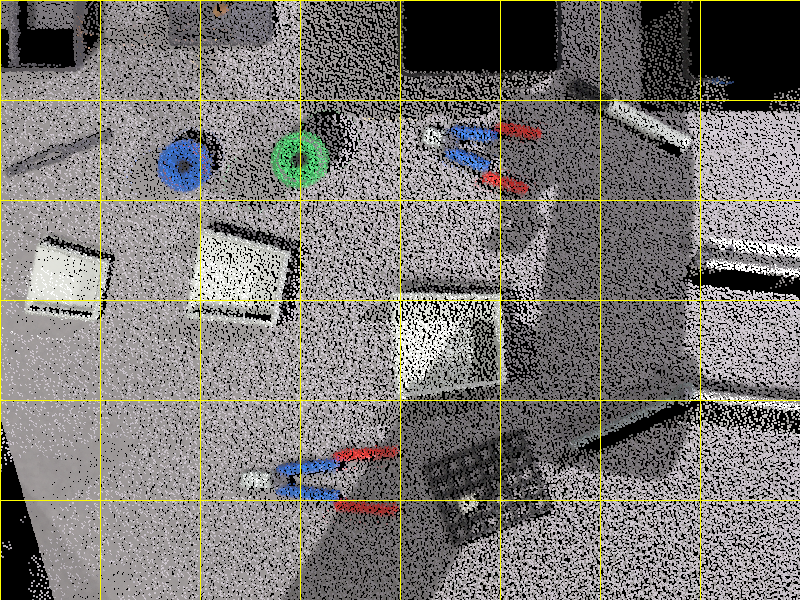

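```bash
cat >> h.py <<'E'
from scipy.optimize import least_squares
def seg(p,a,b):
    a=np.array(a);b=np.array(b);t=np.clip(((p-a)@(b-a))/((b-a)@(b-a)),0,1)
    return np.linalg.norm(p-a-t[:,None]*(b-a),axis=1)
SH={"small":(35,30,35.5,26),"medium":(44,37,44,32),"large":(53,44,52.5,38)}
def U(n):
    if n=="bay": return [(-61,-66.5),(65,-66.5),(65,66.5),(-61,66.5)]
    l,b,m,h=SH[n];return [(-l,-m+1.5),(l-1.5,-b+1.5),(l-1.5,b-1.5),(-l,m-1.5)]
def fit(P,n,g,rad=.09,lo=None,hi=None):
    h=30 if n=="bay" else SH[n][3]
    lo=h*.6e-3 if lo is None else lo; hi=h*1e-3+.006 if hi is None else hi
    g=np.array(g,float)
    k=(P[:,2]>lo)&(P[:,2]<hi)&(np.hypot(P[:,0]-g[0],P[:,1]-g[1])<rad)
    Q=P[k,:2];u=U(n)
    def res(s):
        c,q=np.cos(s[2]),np.sin(s[2])
        L=(Q-s[:2])@np.array([[c,-q],[q,c]])*1e3
        return np.min([seg(L,u[i],u[i+1]) for i in range(3)],0)
    best=None
    for da in(-.2,0,.2):
        r=least_squares(res,g+[0,0,da],x_scale=[.01,.01,.1],loss="soft_l1",f_scale=2)
        if best is None or r.cost<best.cost: best=r
    e=best.fun;return best.x,len(Q),np.median(e),np.percentile(e,90)
E
python3 - <<'E'
from h import *
Ps={n:np.load(f"{n}P.npy").reshape(-1,3) for n in("scene","side")}
Ps["both"]=np.concatenate(list(Ps.values()))
h=-np.pi/2
for n,g in dict(small=(.57,.335,h),medium=(.575,.16,h),large=(.505,-.05,h),bay=(.515,-.36,h)).items():
    for s in Ps:
        r=fit(Ps[s],n,g,.11 if n=="bay" else .075)
        print(n,s,r[0].round(4),r[1:])
for s,P in Ps.items():
    k=(P[:,2]>.02)&(P[:,2]<.035)&(P[:,0]>.37)&(P[:,0]<.455)&(P[:,1]>-.29)&(P[:,1]<-.12)
    q=P[k];q=q[np.argsort(q[:,1])];print(s,k.sum(),q[:5].round(3).tolist(),q[-5:].round(3).tolist())
    for n,c in(("solder",(.69,.1)),("wire",(.683,.217)),("plate",(.36,-.09))):
        k=(np.hypot(P[:,0]-c[0],P[:,1]-c[1])<.03)&(P[:,2]>.003);print(n,np.median(P[k],0).round(3))
E
```

```text
small scene [ 0.5665  0.3322 -1.764 ] (177, np.float64(1.2720204823251835), np.float64(3.087788516559555))
small side [ 0.565   0.3348 -1.7654] (438, np.float64(0.7625713420563909), np.float64(1.7011119841300262))
small both [ 0.5653  0.3342 -1.7646] (615, np.float64(1.126598091456735), np.float64(2.4425633530583))
medium scene [ 0.5699  0.1613 -1.7508] (318, np.float64(1.2570912698782462), np.float64(2.6899543376417605))
medium side [ 0.5682  0.1637 -1.7533] (502, np.float64(0.6813223539397448), np.float64(1.8292662414534246))
medium both [ 0.5688  0.1629 -1.752 ] (820, np.float64(1.2071214166266868), np.float64(2.761564078927896))
large scene [ 0.5086 -0.0489 -1.5077] (511, np.float64(0.8913194469678773), np.float64(2.325695825808886))
large side [ 0.507  -0.0467 -1.5073] (416, np.float64(0.8927301317190884), np.float64(1.9402821744334342))
large both [ 0.508  -0.0476 -1.5062] (927, np.float64(1.200453682078652), np.float64(2.4832393183180335))
bay scene [ 0.5168 -0.3628 -1.6914] (1582, np.float64(2.4937688382824064), np.float64(6.35996156960458))
bay side [ 0.5139 -0.357  -1.7003]
[... 461 characters left out ...]
87 0.209 0.023]
plate [ 0.35  -0.074  0.005]
side 206 [[0.453, -0.289, 0.033], [0.448, -0.288, 0.032], [0.451, -0.287, 0.035], [0.455, -0.286, 0.034], [0.447, -0.286, 0.031]] [[0.403, -0.171, 0.024], [0.405, -0.17, 0.021], [0.408, -0.17, 0.027], [0.405, -0.17, 0.025], [0.406, -0.169, 0.028]]
solder [0.686 0.108 0.044]
wire [0.682 0.219 0.025]
plate [ 0.353 -0.086  0.004]
both 433 [[0.453, -0.29, 0.033], [0.449, -0.289, 0.031], [0.453, -0.289, 0.033], [0.448, -0.288, 0.032], [0.451, -0.287, 0.035]] [[0.408, -0.17, 0.026], [0.405, -0.17, 0.021], [0.408, -0.17, 0.027], [0.405, -0.17, 0.025], [0.406, -0.169, 0.028]]
solder [0.69  0.101 0.043]
wire [0.684 0.216 0.024]
plate [ 0.353 -0.083  0.004]
```

View pics/side0.png

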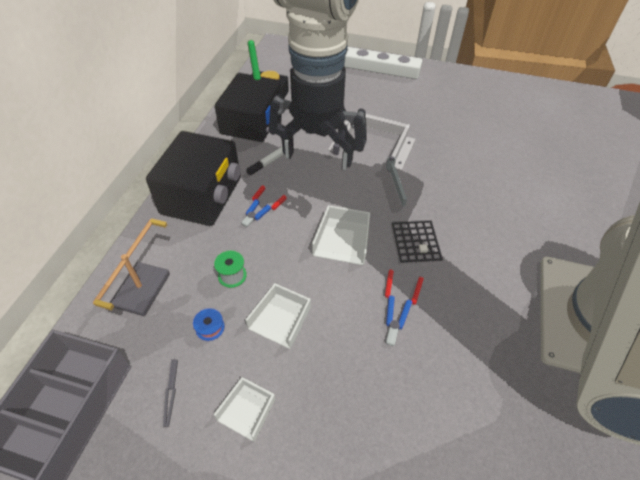

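```bash
cat >> h.py <<'E'
def rows(way,op,n=1):
    """way: list of (x,y,z mm, yaw of tool y, nrows); rows relative to the present pose, linear in between"""
    o=bot.observe();M=rot(o["tool_rot"]);p=o["ee_pos"]*1e3
    y0=np.arctan2(M[1,1],M[0,1]);cur=np.array([*p,y0]);out=[]
    for *w,k in way:
        w=np.array(w,float)
        for i in range(1,k+1):
            q=cur+(w-cur)*i/k
            s=M.T@(q[:3]-p);Rt=M.T@np.column_stack([[np.sin(-q[3]+0)*-1*-1,0,0],[0]*3,[0]*3]) if 0 else None
            ty=np.array([np.cos(q[3]),np.sin(q[3]),0]);tz=np.array([0,0,-1.]);T=np.column_stack([np.cross(ty,tz),ty,tz])
            v=R.from_matrix(M.T@T).as_rotvec()
            out.append([*(round(float(a),3) for a in v),*(round(float(a),1) for a in s),op])
        cur=w
    print("at",p.round(1),round(y0,4),"op",o["opening"]*1e3,"F",o["ft_force"].round(1),"t",o["clock"])
    print(str(out).replace(" ",""))
E
sed -i 's/;Rt=M.T@np.column_stack.*$//' h.py
python3 - <<'E'
from h import *
Ps={n:np.load(f"{n}P.npy").reshape(-1,3) for n in("scene","side")}
Ps["both"]=np.concatenate(list(Ps.values()))
h=np.pi/2
for n,g in dict(small=(.57,.335,h),medium=(.575,.16,h),large=(.505,-.05,h)).items():
    r=fit(Ps["both"],n,g,.075);print(n,r[0].round(4),r[1:])
for s in("scene","side"):
    r=fit(Ps[s],"bay",(.515,-.36,-h),.11,.022,.038);print(s,r[0].round(4),r[1:])
rows([(565,334,90,-1.765,9),(565,334,12,-1.765,3)],.22)
E
```

```text
small [0.5646 0.3318 1.3312] (615, np.float64(4.0217961979119154), np.float64(23.776955917243058))
medium [0.568  0.1589 1.3407] (820, np.float64(5.108724028183598), np.float64(31.770861640960362))
large [ 0.5077 -0.0573  1.5737] (927, np.float64(8.164864185759063), np.float64(40.21081131820143))
scene [ 0.5164 -0.3624 -1.6942] (1361, np.float64(2.6707343515284094), np.float64(6.305082950965996))
side [ 0.5141 -0.3574 -1.7   ] (446, np.float64(3.083971558794385), np.float64(10.971959044201343))
at [549.8   0.  199.8] -1.5709 op 85.67196671548115 F [ 0.  -0.8  1. ] t 0.15
[[-0.0,0.001,0.022,1.7,-37.1,12.2,0.22],[-0.0,0.001,0.043,3.4,-74.2,24.4,0.22],[-0.0,0.001,0.065,5.1,-111.3,36.6,0.22],[-0.0,0.001,0.086,6.8,-148.4,48.8,0.22],[-0.0,0.001,0.108,8.5,-185.5,61.0,0.22],[-0.0,0.001,0.129,10.2,-222.6,73.2,0.22],[-0.0,0.001,0.151,11.9,-259.7,85.4,0.22],[-0.0,0.001,0.173,13.6,-296.9,97.6,0.22],[-0.0,0.001,0.194,15.3,-334.0,109.9,0.22],[-0.0,0.001,0.194,15.3,-334.0,135.9,0.22],[-0.0,0.001,0.194,15.4,-334.0,161.9,0.22],[-0.0,0.001,0.194,15.4,-333.9,187.9,0.22]]
```

Request:
carry_out([
  [0, 0, 0.05, 4, -84, 30, 0.22],
  [0, 0, 0.1, 8, -168, 55, 0.22],
  [0, 0, 0.15, 12, -250, 85, 0.22],
  [0, 0, 0.194, 15, -310, 115, 0.22],
  [0, 0, 0.194, 15, -334, 140, 0.22],
  [0, 0, 0.194, 15, -334, 150, 0.22],
  [0, 0, 0.194, 15, -334, 150, 0.22],
])

```text
clock: 1.02
ee_pos: [0.5626, 0.3362, 0.0464]
tool_rot: [3.125, -0.298, -0.008]
ft_force: [0.5, -1.0, 0.7]
opening: 0.0188
```

Run:
```python
from h import *
o=bot.observe();im,d=cams.read_camera("side");im2,_=cams.read_camera("wrist")
cv2.imwrite("pics/a1.png",np.hstack([cv2.resize(im[300:480,130:370],(480,360),interpolation=cv2.INTER_CUBIC),cv2.resize(im2,(320,240)).repeat(1,0)[:240] if 0 else cv2.copyMakeBorder(cv2.resize(im2,(320,240)),0,120,0,0,0)]))
rows([(565,334,12,-1.765,4)],.22)
```

```text
at [564.6 334.1  49.7] -1.7638 op 18.3749363597427 F [ 0.1 -0.8  0.1] t 1.125
[[0.001,0.001,0.0,0.1,-0.0,9.4,0.22],[0.001,0.001,0.001,0.2,-0.0,18.9,0.22],[0.001,0.001,0.001,0.3,-0.0,28.3,0.22],[0.001,0.001,0.001,0.4,-0.0,37.7,0.22]]
```

View pics/a1.png

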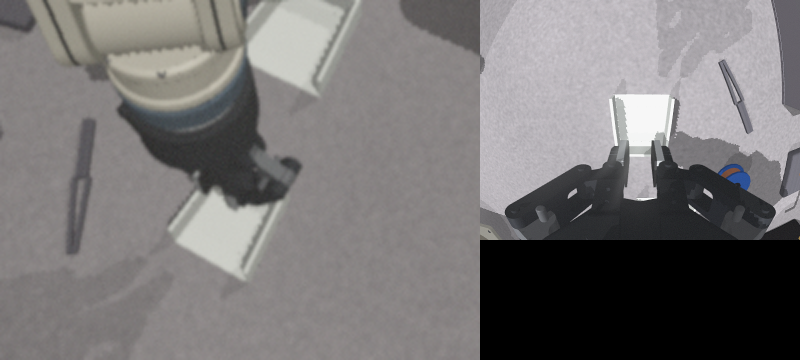

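Request:
carry_out([
  [0, 0, 0, 0, 0, 20, 0.22],
  [0, 0, 0, 0, 0, 36, 0.22],
  [0, 0, 0, 0, 0, 38, 0.22],
  [0, 0, 0, 8, 0, 38, 0.22],
  [0, 0, 0, 17, 0, 38, 0.22],
  [0, 0, 0, 26, 0, 38, 0.22],
  [0, 0, 0, 34, 0, 38, 0.22],
  [0, 0, 0, 40, 0, 38, 0.22],
  [0, 0, 0, 40, 0, 38, 0.22],
  [0, 0, 0, 35, 3, 38, 0.22],
  [0, 0, 0, 35, 10, 38, 0.22],
  [0, 0, 0, 35, 16, 38, 0.22],
])

```text
clock: 2.62
ee_pos: [0.5959, 0.3111, 0.0125]
tool_rot: [3.127, -0.304, 0.0]
ft_force: [0.9, 0.0, -0.5]
opening: 0.0191
```

```bash
cat >> h.py <<'E'
def look(g,save=None):
    Q=[];ims={}
    for n in("scene","side"):
        im,d=cams.read_camera(n);ims[n]=im;Q.append(cloud(n,d,cams.calibration(n)).reshape(-1,3))
        lab=cv2.cvtColor(im,cv2.COLOR_BGR2HSV).reshape(-1,3);Q[-1]=Q[-1][(lab[:,1]<50)&(lab[:,2]>110)]
    P=np.concatenate(Q);out={}
    for n,q in g.items():
        r=fit(P,n,q,.075);out[n]=r[0];print(n,r[0].round(4),r[1],round(r[2],2),round(r[3],2))
    return out,ims
def rel(a,b):
    c,s=np.cos(b[2]),np.sin(b[2]);d=a[:2]-b[:2]
    print("rel mm",(np.array([c*d[0]+s*d[1],-s*d[0]+c*d[1]])*1e3).round(1),"ang",round(a[2]-b[2],3))
E
python3 - <<'E'
from h import *
p,_=look(dict(small=(.598,.328,-1.76),medium=(.569,.163,-1.752)))
rel(p["small"],p["medium"])
o=bot.observe();print(o["ee_pos"],o["ft_force"])
rel(np.array([*o["ee_pos"][:2],-1.764]),p["small"])
E
```

```text
small [ 0.5653  0.334  -1.7666] 500 1.21 2.5
medium [ 0.5689  0.1629 -1.7524] 810 1.23 2.6
rel mm [-167.6  -34.4] ang -0.014
[0.59610968 0.31079749 0.01250392] [ 0.20260828 -0.37057554  0.28832838]
rel mm [16.7 34.7] ang 0.003
```

Run:
```python
from h import *
im,d=cams.read_camera("side");im2,_=cams.read_camera("wrist");im3,_=cams.read_camera("scene")
cv2.imwrite("pics/a2.png",np.hstack([cv2.resize(im[330:480,180:330],(400,400)),cv2.resize(im3[140:240,350:450],(400,400))]))
```

```text
(no output)
```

View pics/a2.png

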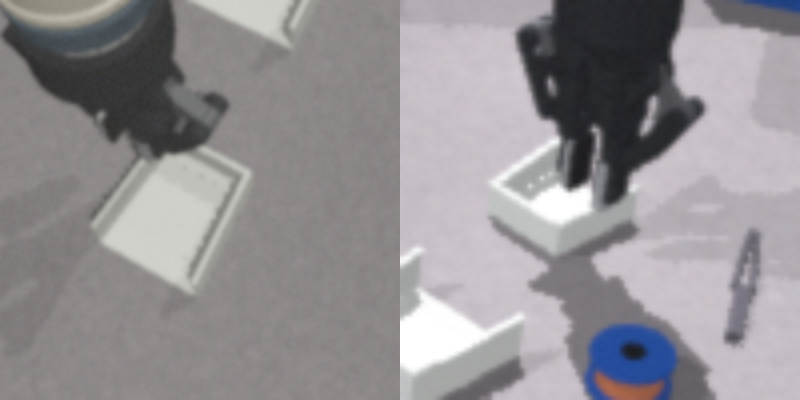

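Run:
```python
from h import *
for g in((.598,.328,-1.76),(.565,.334,-1.76)):
    p,_=look(dict(small=g))
o=bot.observe();print(o["ee_pos"],o["clock"])
rel(np.array([*o["ee_pos"][:2],-1.764]),p["small"])
```

```text
small [ 0.5653  0.3341 -1.7635] 495 1.2 2.49
small [ 0.5652  0.3338 -1.7648] 500 1.21 2.63
[0.59629919 0.311673   0.0122435 ] 3.075
rel mm [15.7 34.8] ang 0.001
```

Run:
```python
from h import *
t=bot.observe()["ee_pos"]
for n in("scene","side"):
    im,d=cams.read_camera(n);c=cams.calibration(n);P=cloud(n,d,c)
    g=im.max(-1)
    k=(g<90)&(np.hypot(P[...,0]-t[0],P[...,1]-t[1])<.045)&(P[...,2]>.006)
    q=P[k];q=q[np.argsort(q[:,2])];print(n,len(q));print((q[:40:2]*1e3).round(0).tolist())
    f=240/np.tan(np.radians(c["vertical_fov"])/2);Rm=rot(c["orientation"])
    for X in(t,t+[.016,0,0],t-[.016,0,0]):
        v=Rm.T@(X-c["position"]);print((c["cx"]-v[0]/v[2]*f).round(1),(c["cy"]+v[1]/v[2]*f).round(1))
```

```text
scene 1619
[[586.0, 315.0, 42.0], [588.0, 322.0, 44.0], [587.0, 309.0, 46.0], [590.0, 323.0, 48.0], [587.0, 313.0, 50.0], [588.0, 306.0, 51.0], [612.0, 303.0, 52.0], [590.0, 317.0, 52.0], [619.0, 302.0, 52.0], [615.0, 298.0, 52.0], [589.0, 319.0, 53.0], [616.0, 306.0, 54.0], [590.0, 322.0, 55.0], [584.0, 311.0, 56.0], [589.0, 308.0, 56.0], [589.0, 313.0, 57.0], [587.0, 306.0, 57.0], [619.0, 309.0, 57.0], [614.0, 304.0, 58.0], [588.0, 310.0, 58.0]]
395.3 197.4
400.8 199.8
389.9 195.1
side 2195
[[607.0, 312.0, 44.0], [608.0, 319.0, 45.0], [607.0, 317.0, 47.0], [606.0, 312.0, 49.0], [608.0, 318.0, 50.0], [608.0, 322.0, 50.0], [609.0, 321.0, 52.0], [607.0, 316.0, 53.0], [583.0, 322.0, 54.0], [607.0, 315.0, 54.0], [608.0, 320.0, 55.0], [607.0, 317.0, 56.0], [576.0, 321.0, 57.0], [582.0, 322.0, 58.0], [610.0, 321.0, 58.0], [576.0, 324.0, 59.0], [607.0, 317.0, 60.0], [577.0, 324.0, 61.0], [607.0, 318.0, 62.0], [576.0, 324.0, 63.0]]
233.8 388.4
224.6 385.7
243.1 391.2
```

Request:
carry_out([
  [0, 0, 0, 0, -5, -25, 0.22],
  [0, 0, 0, -10, -10, -38, 0.22],
  [0, 0, 0, -25, -16, -38, 0.22],
  [0, 0, 0, -35, -16, -38, 0.22],
  [0, 0, 0, -35, -16, -38, 0.22],
])

```text
clock: 3.8
ee_pos: [0.5635, 0.3342, 0.0498]
tool_rot: [3.126, -0.302, -0.002]
ft_force: [0.1, -0.2, 0.9]
opening: 0.0187
```

Run:
```python
from h import *
t=bot.observe()["ee_pos"];print(t,bot.observe()["opening"])
for n in("scene","side"):
    im,d=cams.read_camera(n);c=cams.calibration(n);P=cloud(n,d,c)
    k=(np.hypot(P[...,0]-t[0],P[...,1]-t[1])<.05)&(P[...,2]>.034)&(P[...,2]<.09)
    q=P[k]*1e3
    for z in range(35,90,5):
        w=q[(q[:,2]>z)&(q[:,2]<=z+5)]
        if len(w):print(n,z,len(w),w.min(0).round(),w.max(0).round())
```

```text
[0.56349275 0.3342189  0.04976681] 0.018720284828872218
scene 75 6 [551. 328.  76.] [578. 344.  80.]
scene 80 15 [547. 321.  80.] [578. 353.  85.]
scene 85 25 [541. 321.  85.] [587. 347.  90.]
side 80 17 [550. 334.  80.] [577. 348.  85.]
side 85 20 [547. 336.  86.] [581. 348.  90.]
```

Request:
carry_out([
  [0, 0, 0, 1, 0, 25, 0.22],
  [0, 0, 0, 1, 0, 46, 0.22],
  [0, 0, 0, 1, 0, 54, 0.22],
  [0, 0, 0, 1, 0, 54, 0.22],
])

```text
clock: 4.4
ee_pos: [0.566, 0.3335, -0.0041]
tool_rot: [3.126, -0.305, -0.001]
ft_force: [0.5, -0.3, -0.1]
opening: 0.0189
```

Run:
```python
from h import *
rows([(565,334,-4,-1.765,1)],.22)
im,d=cams.read_camera("side");im2,_=cams.read_camera("wrist");im3,_=cams.read_camera("scene")
cv2.imwrite("pics/a3.png",np.hstack([cv2.resize(im[330:480,180:330],(400,400)),cv2.resize(im3[140:240,350:450],(400,400))]))
```

```text
at [566.  333.5  -4.1] -1.7651 op 18.94935971474539 F [ 0.5 -0.3 -0.1] t 4.4
[[0.001,0.001,-0.0,-1.1,-0.3,-0.1,0.22]]
```

View pics/a3.png

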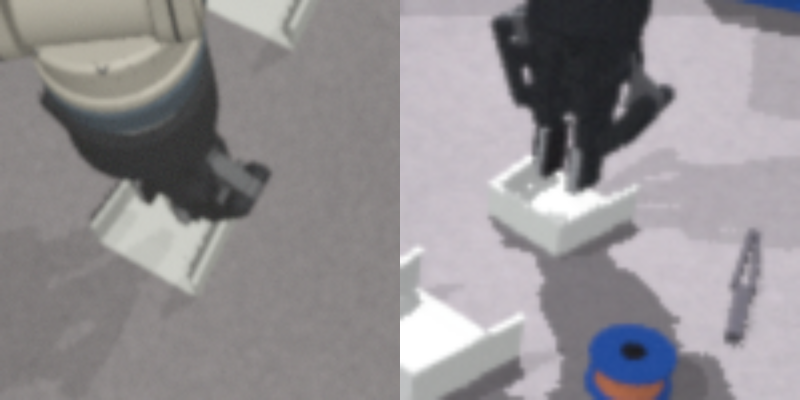

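Request:
carry_out([
  [0, 0, 0, 0, 0, 2, 0.22],
  [0, 0, 0, 0, 0, 4, 0.22],
  [0, 0, 0, 0, 0, 4, 0.22],
])

```text
clock: 4.92
ee_pos: [0.5659, 0.3338, -0.0078]
tool_rot: [3.127, -0.304, -0.0]
ft_force: [-1.0, 0.5, 0.6]
opening: 0.0188
```

Request:
carry_out([
  [0, 0, 0, 0, 0, 2, 0.22],
  [0, 0, 0, 0, 0, 3, 0.22],
  [0, 0, 0, 0, 0, 3, 0.22],
])

```text
clock: 5.3
ee_pos: [0.5659, 0.3338, -0.0109]
tool_rot: [3.127, -0.304, -0.0]
ft_force: [0.0, 0.9, 0.4]
opening: 0.0188
```

Request:
carry_out([
  [0, 0, 0, 0, 0, 2, 0.22],
  [0, 0, 0, 0, 0, 3, 0.22],
  [0, 0, 0, 0, 0, 3, 0.22],
])

```text
clock: 5.68
ee_pos: [0.5659, 0.3338, -0.0138]
tool_rot: [3.127, -0.304, -0.0]
ft_force: [0.2, -0.3, -0.0]
opening: 0.0188
```

Run:
```python
from h import *
c=cams.calibration("scene");f=240/np.tan(np.radians(c["vertical_fov"])/2);Rm=rot(c["orientation"])
for z in(0,.01,.02,.03):
  for e in(-1,1):
    X=np.array([.566+e*.016*.98,.3335-e*.016*.19,z]);v=Rm.T@(X-c["position"]);print(z,e,(c["cx"]-v[0]/v[2]*f).round(1),(c["cy"]+v[1]/v[2]*f).round(1))
im3,_=cams.read_camera("scene")
cv2.imwrite("pics/a4.png",cv2.resize(im3[150:210,360:420],(600,600),interpolation=cv2.INTER_CUBIC))
```

```text
0 -1 384.3 189.9
0 1 393.5 195.5
0.01 -1 384.7 186.8
0.01 1 394.0 192.5
0.02 -1 385.1 183.7
0.02 1 394.4 189.3
0.03 -1 385.6 180.6
0.03 1 394.9 186.2
```

View pics/a4.png

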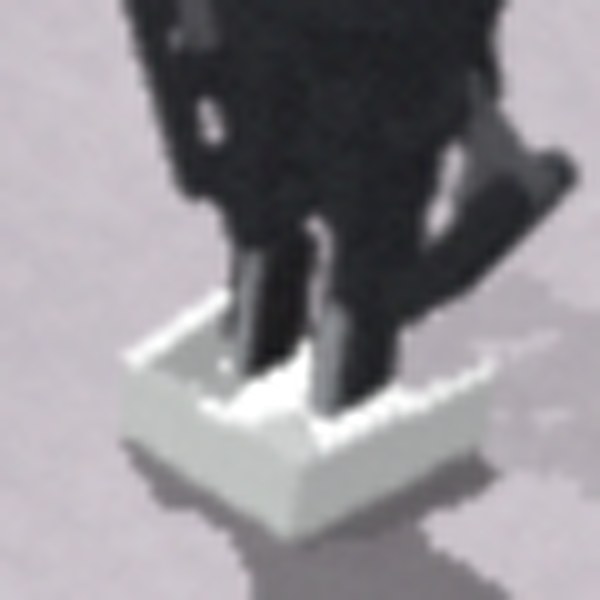

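Request:
carry_out([
  [0, 0, 0, 4, 0, 0, 0.22],
  [0, 0, 0, 10, 0, 0, 0.22],
  [0, 0, 0, 16, 0, 0, 0.22],
  [0, 0, 0, 23, 0, 0, 0.22],
  [0, 0, 0, 30, 0, 0, 0.22],
  [0, 0, 0, 36, 0, 0, 0.22],
  [0, 0, 0, 39, 0, 0, 0.22],
  [0, 0, 0, 39, 0, 0, 0.22],
])

```text
clock: 6.72
ee_pos: [0.6044, 0.3262, -0.0139]
tool_rot: [3.127, -0.305, -0.0]
ft_force: [-0.4, -0.1, 0.0]
opening: 0.019
```

Run:
```python
from h import *
p,_=look(dict(small=(.598,.328,-1.76),medium=(.569,.163,-1.752)))
rel(p["small"],p["medium"])
o=bot.observe();print(o["ee_pos"],o["ft_force"])
rel(np.array([*o["ee_pos"][:2],-1.764]),p["small"])
```

```text
small [ 0.5975  0.3258 -1.725 ] 414 1.27 9.14
medium [ 0.5689  0.1629 -1.7514] 830 1.22 2.55
rel mm [-165.4   -1.1] ang 0.026
[ 0.60413167  0.32629485 -0.01376841] [-0.06727865 -0.56635     0.50004278]
rel mm [-1.5  6.5] ang -0.039
```

Run:
```python
from h import *
m=np.array([.5688,.1630,-1.7515]);c,s=np.cos(m[2]),np.sin(m[2])
W=lambda x,y,k,z=-13.5,a=0:(m[0]*1e3+c*x-s*y,m[1]*1e3+s*x+c*y,z,m[2]+a,k)
rows([W(-155,0,2),W(-145,0,1),W(-60,0,9)],.22)
```

```text
at [604.1 326.3 -13.8] -1.7648 op 18.38546935640073 F [-0.1 -0.6  0.5] t 6.825
[[0.0,0.0,-0.007,-2.6,6.0,-0.1,0.22],[0.0,0.0,-0.013,-5.2,12.1,-0.3,0.22],[0.0,0.0,-0.013,-5.1,22.1,-0.3,0.22],[0.0,0.0,-0.013,-5.0,31.5,-0.3,0.22],[0.0,0.0,-0.013,-4.9,40.9,-0.3,0.22],[0.0,0.0,-0.013,-4.7,50.4,-0.3,0.22],[0.0,0.0,-0.013,-4.6,59.8,-0.3,0.22],[0.0,0.0,-0.013,-4.5,69.3,-0.3,0.22],[0.0,0.0,-0.013,-4.4,78.7,-0.3,0.22],[0.0,0.0,-0.013,-4.2,88.2,-0.3,0.22],[0.0,0.0,-0.013,-4.1,97.6,-0.3,0.22],[0.0,0.0,-0.013,-4.0,107.0,-0.3,0.22]]
```

Request:
carry_out([
  [0, 0, -0.007, -2.6, 6, 0, 0.22],
  [0, 0, -0.013, -5.2, 12, 0, 0.22],
  [0, 0, -0.013, -5.1, 19, 0, 0.22],
  [0, 0, -0.013, -5, 27, 0, 0.22],
  [0, 0, -0.013, -4.9, 36, 0, 0.22],
  [0, 0, -0.013, -4.7, 46, 0, 0.22],
  [0, 0, -0.013, -4.6, 56, 0, 0.22],
  [0, 0, -0.013, -4.5, 66, 0, 0.22],
  [0, 0, -0.013, -4.4, 76, 0, 0.22],
  [0, 0, -0.013, -4.2, 86, 0, 0.22],
  [0, 0, -0.013, -4.1, 96, 0, 0.22],
  [0, 0, -0.013, -4, 104, 0, 0.22],
])

```text
clock: 8.32
ee_pos: [0.5801, 0.2243, -0.0137]
tool_rot: [3.129, -0.284, -0.0]
ft_force: [-0.4, 0.4, -0.5]
opening: 0.0189
```

Run:
```python
from h import *
p,_=look(dict(small=(.585,.242,-1.75),medium=(.569,.163,-1.752)))
rel(p["small"],p["medium"])
m=np.array([.5688,.1630,-1.7515]);c,s=np.cos(m[2]),np.sin(m[2])
W=lambda x,y,k,z=-13.5,a=0:(m[0]*1e3+c*x-s*y,m[1]*1e3+s*x+c*y,z,m[2]+a,k)
o=bot.observe();rel(np.array([*o["ee_pos"][:2],-1.7515]),p["small"])
rows([W(26,0,11),W(31,0,1)],.22)
```

```text
small [ 0.582   0.2411 -1.7488] 553 2.03 20.6
medium [ 0.5694  0.1637 -1.7523] 738 1.77 27.41
rel mm [-78.5  -1.6] ang 0.004
rel mm [17.1  1.1] ang -0.003
at [580.1 224.1 -13.7] -1.7526 op 18.703744074136228 F [-0.  -0.1 -0.5] t 8.425
[[0.0,0.0,-0.0,-0.0,8.0,-0.0,0.22],[0.0,0.0,-0.0,-0.0,16.0,-0.0,0.22],[0.0,0.0,-0.0,-0.0,24.0,-0.1,0.22],[0.0,0.0,-0.0,-0.0,32.1,-0.1,0.22],[0.0,0.0,-0.0,-0.0,40.1,-0.1,0.22],[0.0,0.0,-0.001,-0.0,48.1,-0.1,0.22],[0.0,0.0,-0.001,-0.0,56.1,-0.1,0.22],[0.0,0.0,-0.001,-0.0,64.1,-0.1,0.22],[0.0,0.0,-0.001,-0.0,72.1,-0.2,0.22],[0.0,0.0,-0.001,-0.0,80.2,-0.2,0.22],[0.0,0.0,-0.001,-0.0,88.2,-0.2,0.22],[0.0,0.0,-0.001,-0.0,93.2,-0.2,0.22]]
```

Request:
carry_out([
  [0, 0, 0, 0, 8, -1, 0.22],
  [0, 0, 0, 0, 16, -2, 0.22],
  [0, 0, 0, 0, 24, -2, 0.22],
  [0, 0, 0, 0, 32, -2, 0.22],
  [0, 0, 0, 0, 40, -2, 0.22],
  [0, 0, 0, 0, 48, -2, 0.22],
  [0, 0, 0, 0, 56, -2, 0.22],
  [0, 0, 0, 0, 64, -2, 0.22],
  [0, 0, 0, 0, 72, -2, 0.22],
  [0, 0, 0, 0, 80, -2, 0.22],
  [0, 0, 0, 0, 87, -2, 0.22],
  [0, 0, 0, 0, 90, -2, 0.22],
])

```text
clock: 9.93
ee_pos: [0.564, 0.136, -0.0117]
tool_rot: [-3.129, 0.284, 0.0]
ft_force: [-0.1, 0.3, -0.4]
opening: 0.0187
```

Run:
```python
from h import *
p,ims=look(dict(medium=(.569,.163,-1.752),small=(.569,.155,-1.75)))
rel(p["small"],p["medium"]);o=bot.observe();print(o["ft_force"])
t=np.array([*o["ee_pos"][:2],-1.7515]);rel(t,p["medium"]);rel(t,p["small"])
cv2.imwrite("pics/b1.png",np.hstack([cv2.resize(ims["side"][230:380,220:370],(400,400)),cv2.resize(ims["scene"][160:260,300:400],(400,400))]))
```

```text
medium [ 0.5685  0.1632 -1.7465] 895 2.19 8.57
small [ 0.5677  0.1543 -1.7502] 993 5.44 10.42
rel mm [9.  0.8] ang -0.004
[-0.07047387  0.28561105  1.02474896]
rel mm [27.4  0.3] ang -0.005
rel mm [18.4 -0.3] ang -0.001
```

View pics/b1.png

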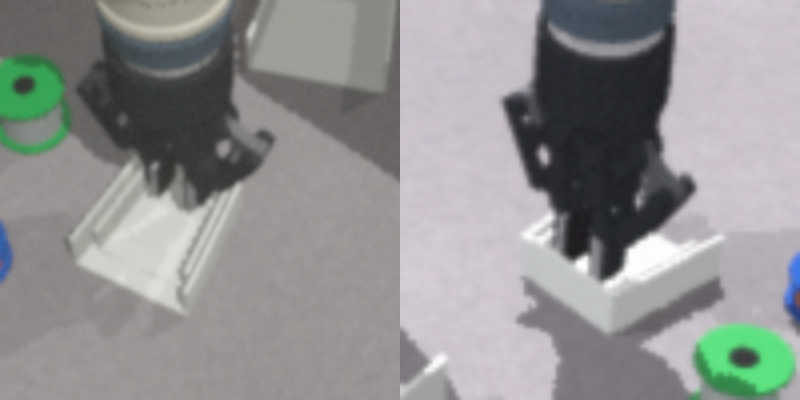

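Request:
carry_out([
  [0, 0, 0, 0, -8, 0, 0.22],
  [0, 0, 0, 0, -20, 0, 0.22],
  [0, 0, 0, -6, -22, 0, 0.22],
  [0, 0, 0, -12, -22, 0, 0.22],
  [0, 0, 0, -19, -22, 0, 0.22],
  [0, 0, 0, -27, -22, 0, 0.22],
  [0, 0, 0, -35, -22, 0, 0.22],
  [0, 0, 0, -43, -22, 0, 0.22],
  [0, 0, 0, -51, -22, 0, 0.22],
  [0, 0, 0, -59, -22, 0, 0.22],
  [0, 0, 0, -65, -22, 0, 0.22],
  [0, 0, 0, -67, -22, 0, 0.22],
])

```text
clock: 11.52
ee_pos: [0.5018, 0.1703, -0.0117]
tool_rot: [-3.129, 0.284, -0.0]
ft_force: [0.8, 0.8, 1.3]
opening: 0.019
```

Run:
```python
from h import *
p,ims=look(dict(medium=(.512,.173,-1.752),small=(.512,.167,-1.75),large=(.508,-.0476,-1.507)))
rel(p["small"],p["medium"]);o=bot.observe();print(o["ee_pos"],o["ft_force"])
t=np.array([*o["ee_pos"][:2],-1.7515]);rel(t,p["medium"]);rel(p["medium"],p["large"])
```

```text
medium [ 0.5143  0.1705 -1.788 ] 720 2.4 13.0
small [ 0.5115  0.1622 -1.7894] 789 6.48 13.91
large [ 0.5084 -0.0483 -1.5151] 682 0.99 2.54
rel mm [ 8.7 -1. ] ang -0.001
[ 0.50196247  0.17024712 -0.01168945] [-0.24038309  0.61587806  0.63463549]
rel mm [  2.9 -12. ] ang 0.037
rel mm [-218.1   18.1] ang -0.273
```

```bash
cat >> h.py <<'E'
def path(F,pts,off=26,z=-11.7):
    """pts: tray (x,y mm,yaw) in frame F + nrows -> TCP waypoints off mm ahead along the tray axis"""
    c,s=np.cos(F[2]),np.sin(F[2]);o=[]
    for q in pts:
        x,y,a,k=q[:4];d=q[4] if len(q)>4 else off
        X=x+d*np.cos(a);Y=y+d*np.sin(a)
        o.append((F[0]*1e3+c*X-s*Y,F[1]*1e3+s*X+c*Y,z,F[2]+a,k))
    return o
E
python3 - <<'E'
from h import *
L=(.508,-.0478,-1.510)
rows(path(L,[(-218,18,-.273,2,14),(-218,18,-.273,1,22),(-190,11,-.25,3),(-165,6,-.19,3),(-140,2,-.11,3)]),.22)
E
```

```text
at [502.  170.2 -11.7] -1.7517 op 18.877428435614313 F [-0.2  0.6  0.6] t 11.625
[[-0.0,0.0,0.016,5.0,5.7,0.0,0.22],[-0.0,0.0,0.031,10.0,11.4,0.0,0.22],[-0.0,0.0,0.031,9.8,19.4,0.0,0.22],[-0.0,0.0,0.024,9.9,30.4,0.0,0.22],[-0.0,0.0,0.016,10.0,41.3,0.0,0.22],[-0.0,0.0,0.008,10.2,52.3,0.0,0.22],[-0.0,0.0,-0.012,11.1,60.8,0.0,0.22],[-0.0,0.0,-0.032,11.9,69.2,0.0,0.22],[-0.0,0.0,-0.052,12.8,77.7,0.0,0.22],[-0.0,0.0,-0.078,14.2,86.1,0.0,0.22],[-0.0,0.0,-0.105,15.6,94.4,0.0,0.22],[-0.0,0.0,-0.132,17.0,102.8,0.0,0.22]]
```

Request:
carry_out([
  [0, 0, 0.016, 5, 5.7, 0, 0.22],
  [0, 0, 0.031, 10, 11.4, 0, 0.22],
  [0, 0, 0.031, 9.8, 19.4, 0, 0.22],
  [0, 0, 0.024, 9.9, 29, 0, 0.22],
  [0, 0, 0.016, 10, 40, 0, 0.22],
  [0, 0, 0.008, 10.2, 51, 0, 0.22],
  [0, 0, -0.012, 11.1, 60.8, 0, 0.22],
  [0, 0, -0.032, 11.9, 69.2, 0, 0.22],
  [0, 0, -0.052, 12.8, 77.7, 0, 0.22],
  [0, 0, -0.078, 14.2, 86.1, 0, 0.22],
  [0, 0, -0.105, 15.6, 94.4, 0, 0.22],
  [0, 0, -0.132, 17, 100, 0, 0.22],
])

```text
clock: 13.12
ee_pos: [0.5008, 0.0682, -0.0117]
tool_rot: [-3.141, 0.075, -0.0]
ft_force: [0.0, 0.8, 0.4]
opening: 0.0186
```

Run:
```python
from h import *
p,ims=look(dict(medium=(.502,.093,-1.63),small=(.502,.087,-1.63),large=(.508,-.0476,-1.507)))
rel(p["small"],p["medium"]);o=bot.observe();print(o["ee_pos"],o["ft_force"])
t=np.array([*o["ee_pos"][:2],-1.62]);rel(t,p["medium"]);L=np.array((.508,-.0478,-1.510));rel(p["medium"],L)
rows(path(L,[(-112,0,-.05,3),(-100,0,0,2),(-45,0,0,7)]),.22)
```

```text
medium [ 0.502   0.0967 -1.6129] 792 2.38 11.8
small [ 0.5018  0.0877 -1.5963] 884 5.62 11.33
large [ 0.5084 -0.0485 -1.5153] 635 0.95 2.54
rel mm [9.1 0.3] ang 0.017
[ 0.5008672   0.06803958 -0.01169723] [ 0.20473085 -0.25087768 -0.8266024 ]
rel mm [28.7  0.1] ang -0.007
rel mm [-144.6    2.8] ang -0.103
at [500.9  68.  -11.7] -1.6197 op 18.907322381118398 F [ 0.2 -0.3 -0.8] t 13.225
[[0.0,-0.0,-0.02,0.7,10.0,0.0,0.22],[0.0,-0.0,-0.04,1.4,20.0,0.0,0.22],[0.0,-0.0,-0.06,2.1,30.0,0.0,0.22],[0.0,-0.0,-0.085,3.4,35.9,0.0,0.22],[0.0,-0.0,-0.11,4.7,41.8,0.0,0.22],[0.0,-0.0,-0.11,5.5,49.6,0.0,0.22],[0.0,-0.0,-0.11,6.4,57.4,0.0,0.22],[0.0,-0.0,-0.11,7.3,65.2,0.0,0.22],[0.0,-0.0,-0.11,8.1,73.0,0.0,0.22],[0.0,-0.0,-0.11,9.0,80.8,0.0,0.22],[0.0,-0.0,-0.11,9.8,88.7,0.0,0.22],[0.0,-0.0,-0.11,10.7,96.5,0.0,0.22]]
```

Request:
carry_out([
  [0, 0, -0.02, 0.7, 10, 0, 0.22],
  [0, 0, -0.04, 1.4, 20, 0, 0.22],
  [0, 0, -0.06, 2.1, 30, 0, 0.22],
  [0, 0, -0.085, 3.4, 36, -1, 0.22],
  [0, 0, -0.11, 4.7, 42, -2, 0.22],
  [0, 0, -0.11, 5.5, 50, -2, 0.22],
  [0, 0, -0.11, 6.4, 57.5, -2, 0.22],
  [0, 0, -0.11, 7.3, 65, -2, 0.22],
  [0, 0, -0.11, 8.1, 73, -2, 0.22],
  [0, 0, -0.11, 9, 81, -2, 0.22],
  [0, 0, -0.11, 9.8, 88.5, -2, 0.22],
  [0, 0, -0.11, 10.7, 95, -2, 0.22],
])

```text
clock: 14.72
ee_pos: [0.5069, -0.0272, -0.0098]
tool_rot: [3.14, 0.096, -0.0]
ft_force: [-0.7, 1.0, 0.2]
opening: 0.0189
```

Run:
```python
from h import *
p,ims=look(dict(medium=(.505,-.002,-1.51),small=(.505,-.008,-1.51),large=(.508,-.0476,-1.507)))
rel(p["small"],p["medium"]);o=bot.observe();print(o["ee_pos"],o["ft_force"])
t=np.array([*o["ee_pos"][:2],-1.51]);rel(t,p["medium"]);L=np.array((.508,-.0478,-1.510));rel(p["medium"],L)
rows(path(L,[(6,0,0,6)],z=-9.7),.22)
```

```text
medium [ 5.0540e-01 -1.0000e-04 -1.5019e+00] 1180 4.17 13.11
small [ 0.5064 -0.0091 -1.4805] 960 5.86 19.7
large [ 0.5074 -0.0477 -1.4683] 1227 4.98 34.73
rel mm [9.1 0.3] ang 0.021
[ 0.50702571 -0.02739942 -0.00974422] [-0.33437179  0.33010345 -0.73413927]
rel mm [27.4 -0.2] ang -0.008
rel mm [-47.8   0.3] ang 0.008
at [507.  -27.4  -9.7] -1.5105 op 19.090920342168268 F [-0.3  0.3 -0.7] t 14.825
[[0.0,-0.0,-0.0,-0.0,8.7,-0.0,0.22],[0.0,-0.0,-0.0,-0.1,17.5,-0.0,0.22],[0.0,-0.0,-0.0,-0.1,26.2,-0.0,0.22],[0.0,-0.0,-0.0,-0.2,34.9,-0.0,0.22],[0.0,-0.0,-0.0,-0.2,43.7,-0.0,0.22],[0.0,-0.0,-0.001,-0.2,52.4,-0.0,0.22]]
```

Request:
carry_out([
  [0, 0, 0, 0, 8, 0, 0.22],
  [0, 0, 0, 0, 16, 0, 0.22],
  [0, 0, 0, 0, 24, 0, 0.22],
  [0, 0, 0, 0, 32, 0, 0.22],
  [0, 0, 0, 0, 40, 0, 0.22],
  [0, 0, 0, 0, 48, 0, 0.22],
  [0, 0, 0, 0, 54, 0, 0.22],
  [0, 0, 0, 0, 57, 0, 0.22],
  [0, 0, 0, 0, 57, 0, 0.22],
])

```text
clock: 15.95
ee_pos: [0.5103, -0.0838, -0.0097]
tool_rot: [3.14, 0.095, -0.0]
ft_force: [0.5, 0.0, 0.1]
opening: 0.0188
```

Run:
```python
from h import *
h=-1.51
p,ims=look(dict(large=(.508,-.05,h),medium=(.508,-.054,h),small=(.508,-.06,h)))
rel(p["medium"],p["large"]);o=bot.observe();print(o["ee_pos"],o["ft_force"],o["clock"])
t=np.array([*o["ee_pos"][:2],h]);rel(t,p["large"])
# bay refit, gripper in other place now
Q={}
for n in("scene","side"):
    im,d=cams.read_camera(n);Q[n]=cloud(n,d,cams.calibration(n)).reshape(-1,3)
    r=fit(Q[n],"bay",(.515,-.36,-1.69),.11,.024,.036);print(n,r[0].round(4),r[1:])
    np.save(n+"Q.npy",Q[n])
P=np.concatenate(list(Q.values()));r=fit(P,"bay",(.515,-.36,-1.69),.11,.024,.036);b=r[0];print(b.round(4),r[1:])
rel(p["large"],b)
c,s=np.cos(b[2]),np.sin(b[2]);k=(P[:,2]>.02)&(P[:,2]<.036)&(np.hypot(P[:,0]-b[0],P[:,1]-b[1])<.12)
L=(P[k,:2]-b[:2])@np.array([[c,-s],[s,c]])*1e3
for q in(L[(abs(L[:,1])<45)&(L[:,0]>40)][:,0],L[(abs(L[:,0])<50)&(L[:,1]>45)][:,1],L[(abs(L[:,0])<50)&(L[:,1]<-45)][:,1]):
    print(np.percentile(q,[0,5,25,50,75,95]).round(1) if len(q) else None)
cv2.imwrite("pics/c1.png",np.hstack([cv2.resize(ims["side"][100:300,260:460],(400,400)),cv2.resize(ims["scene"][210:410,100:300],(400,400))]))
```

```text
large [ 0.507  -0.0485 -1.5004] 1147 3.26 13.88
medium [ 0.51   -0.058  -1.5149] 1252 4.43 11.1
small [ 0.5122 -0.0658 -1.4899] 904 7.03 16.38
rel mm [9.7 2.4] ang -0.014
[ 0.51039551 -0.08355873 -0.00970759] [-0.83608967  0.18502784  0.57857433] 16.05
rel mm [35.2  1. ] ang -0.01
scene [ 0.5157 -0.3623 -1.6929] (1203, np.float64(2.7048912445596613), np.float64(5.859203658552331))
side [ 0.514  -0.3581 -1.7062] (286, np.float64(3.22851984064717), np.float64(11.277872069686907))
[ 0.5154 -0.3615 -1.7008] (1489, np.float64(2.8868041391259), np.float64(7.126976998192621))
rel mm [-309.2  -49. ] ang 0.2
[56.6 59.8 62.6 66.1 70.  72.2]
[60.9 62.5 65.  67.7 69.2 70.9]
[-73.5 -71.4 -68.6 -65.7 -63.8 -62.1]
```

View pics/c1.png

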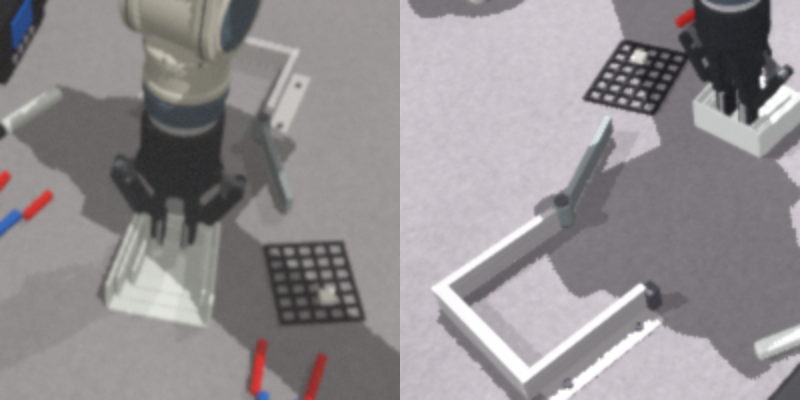

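Run:
```python
from h import *
B=(.5155,-.3615,-1.697)
rows(path(B,[(-280,-43,.25,3),(-250,-34,.29,3),(-220,-25,.27,3),(-190,-15,.2,3)],off=34,z=-9.7),.22)
```

```text
at [510.4 -83.5  -9.7] -1.5096 op 18.722176323955004 F [-0.4 -0.6 -0.3] t 16.15
[[0.0,0.0,-0.021,0.1,9.6,-0.0,0.22],[0.0,0.0,-0.042,0.1,19.1,-0.0,0.22],[0.0,0.0,-0.063,0.2,28.7,-0.0,0.22],[0.0,0.0,-0.076,1.7,39.0,-0.0,0.22],[0.0,0.0,-0.089,3.2,49.4,-0.0,0.22],[0.0,0.0,-0.103,4.8,59.7,-0.0,0.22],[0.0,0.0,-0.096,5.6,70.1,0.0,0.22],[0.0,0.0,-0.089,6.5,80.5,0.0,0.22],[0.0,0.0,-0.083,7.3,90.9,0.0,0.22],[0.0,0.0,-0.059,8.0,101.4,0.0,0.22],[0.0,0.0,-0.036,8.6,111.9,0.0,0.22],[0.0,-0.0,-0.013,9.2,122.4,0.0,0.22]]
```

Request:
carry_out([
  [0, 0, -0.021, 0, 7, 0, 0.22],
  [0, 0, -0.042, 0.1, 16, 0, 0.22],
  [0, 0, -0.063, 0.2, 26, 0, 0.22],
  [0, 0, -0.076, 1.7, 37, 0, 0.22],
  [0, 0, -0.089, 3.2, 48, 0, 0.22],
  [0, 0, -0.103, 4.8, 59, 0, 0.22],
  [0, 0, -0.096, 5.6, 70, 0, 0.22],
  [0, 0, -0.089, 6.5, 80, 0, 0.22],
  [0, 0, -0.083, 7.3, 91, 0, 0.22],
  [0, 0, -0.059, 8, 101, 0, 0.22],
  [0, 0, -0.036, 8.6, 111, 0, 0.22],
  [0, 0, -0.013, 9.2, 119, 0, 0.22],
])

```text
clock: 17.65
ee_pos: [0.5268, -0.2025, -0.0097]
tool_rot: [3.14, 0.113, -0.0]
ft_force: [0.3, 2.0, 0.9]
opening: 0.0189
```

Run:
```python
from h import *
h=-1.5;B=np.array((.5155,-.3615,-1.697))
p,ims=look(dict(large=(.522,-.167,h),medium=(.522,-.175,h)))
rel(p["medium"],p["large"]);o=bot.observe();print(o["ee_pos"],o["ft_force"],o["clock"])
t=np.array([*o["ee_pos"][:2],h]);rel(t,p["large"]);rel(p["large"],B)
rows(path(B,[(-160,-7,.12,3),(-135,-2,.05,3),(-115,0,.01,2),(-95,0,0,3)],off=34,z=-9.7),.22)
```

```text
large [ 0.5232 -0.168  -1.4944] 1186 2.69 13.92
medium [ 0.5266 -0.1773 -1.5086] 1277 4.06 11.51
rel mm [9.5 2.6] ang -0.014
[ 0.52703846 -0.20290413 -0.00973396] [ 0.06607679  0.02685244 -0.92784209] 17.75
rel mm [35.1  1.1] ang -0.006
rel mm [-192.9  -16.7] ang 0.203
at [ 527.  -202.9   -9.7] -1.4986 op 18.60125779715967 F [ 0.1  0.  -0.9] t 17.75
[[0.001,-0.0,0.026,-0.3,11.0,-0.0,0.22],[0.001,-0.0,0.052,-0.6,22.0,-0.0,0.22],[0.001,-0.0,0.078,-0.9,33.0,-0.0,0.22],[0.001,-0.0,0.102,-1.7,41.4,-0.0,0.22],[0.001,-0.0,0.125,-2.5,49.8,0.0,0.22],[0.001,-0.0,0.148,-3.3,58.2,0.0,0.22],[0.001,-0.0,0.168,-5.0,68.1,0.0,0.22],[0.001,-0.0,0.188,-6.6,78.0,0.0,0.22],[0.001,-0.0,0.192,-8.1,84.5,0.0,0.22],[0.001,-0.0,0.195,-9.5,91.0,0.0,0.22],[0.001,-0.0,0.198,-10.9,97.5,0.0,0.22]]
```

Request:
carry_out([
  [0, 0, 0.026, -0.3, 8, 0, 0.22],
  [0, 0, 0.052, -0.6, 19, 0, 0.22],
  [0, 0, 0.078, -0.9, 30, 0, 0.22],
  [0, 0, 0.102, -1.7, 40, 0, 0.22],
  [0, 0, 0.125, -2.5, 49, 0, 0.22],
  [0, 0, 0.148, -3.3, 58, 0, 0.22],
  [0, 0, 0.168, -5, 68, 0, 0.22],
  [0, 0, 0.188, -6.6, 77, 0, 0.22],
  [0, 0, 0.192, -8.1, 84.5, 0, 0.22],
  [0, 0, 0.195, -9.5, 91, 0, 0.22],
  [0, 0, 0.198, -10.9, 96, 0, 0.22],
])

```text
clock: 19.12
ee_pos: [0.523, -0.2987, -0.0097]
tool_rot: [-3.136, 0.195, -0.0]
ft_force: [0.0, 1.3, 0.5]
opening: 0.0191
```

Run:
```python
from h import *
h=-1.69;B=np.array((.5155,-.3615,-1.697))
p,ims=look(dict(large=(.526,-.267,h),medium=(.526,-.275,h)))
rel(p["medium"],p["large"]);o=bot.observe();print(o["ee_pos"],o["ft_force"],o["clock"])
t=np.array([*o["ee_pos"][:2],h]);rel(t,p["large"]);rel(p["large"],B)
rows(path(B,[(-90,0,0,1),(8,0,0,11)],off=35,z=-9.7),.22)
```

```text
large [ 0.5261 -0.2632 -1.704 ] 1416 3.32 15.75
medium [ 0.527  -0.2732 -1.6919] 1582 5.82 12.98
rel mm [9.8 2.2] ang 0.012
[ 0.52296302 -0.29897857 -0.00969225] [ 0.0225881  -1.23962541  0.41301934] 19.225
rel mm [35.9  1.6] ang 0.014
rel mm [-98.9  -1.9] ang -0.007
at [ 523.  -299.    -9.7] -1.6953 op 18.776299819937027 F [ 0.  -1.2  0.4] t 19.225
[[0.0,-0.0,0.002,0.5,8.0,0.0,0.22],[0.0,-0.0,0.002,0.4,16.9,0.0,0.22],[0.0,-0.0,0.002,0.4,25.8,0.0,0.22],[0.0,-0.0,0.002,0.4,34.7,0.0,0.22],[0.0,-0.0,0.002,0.4,43.6,0.0,0.22],[0.0,-0.0,0.002,0.4,52.5,0.0,0.22],[0.0,-0.0,0.002,0.4,61.4,0.0,0.22],[0.0,-0.0,0.002,0.3,70.3,0.0,0.22],[0.0,-0.0,0.002,0.3,79.2,0.0,0.22],[0.0,-0.0,0.002,0.3,88.1,0.1,0.22],[0.0,-0.0,0.002,0.3,97.1,0.1,0.22],[0.0,-0.0,0.002,0.3,106.0,0.1,0.22]]
```

Request:
carry_out([
  [0, 0, 0, 0.5, 8, 0, 0.22],
  [0, 0, 0, 0.4, 17, 0, 0.22],
  [0, 0, 0, 0.4, 26, 0, 0.22],
  [0, 0, 0, 0.4, 35, 0, 0.22],
  [0, 0, 0, 0.4, 44, 0, 0.22],
  [0, 0, 0, 0.4, 53, 0, 0.22],
  [0, 0, 0, 0.4, 62, 0, 0.22],
  [0, 0, 0, 0.4, 71, 0, 0.22],
  [0, 0, 0, 0.4, 79, 0, 0.22],
  [0, 0, 0, 0.4, 87, 0, 0.22],
  [0, 0, 0, 0.4, 94, 0, 0.22],
  [0, 0, 0, 0.4, 98, 0, 0.22],
])

```text
clock: 20.72
ee_pos: [0.5112, -0.3961, -0.0098]
tool_rot: [3.136, -0.195, -0.0]
ft_force: [0.3, 2.4, 0.8]
opening: 0.0186
```

Request:
carry_out([
  [0, 0, 0, 0, 2, 0, 0.22],
  [0, 0, 0, 0, 4, 0, 0.22],
  [0, 0, 0, 0, 5, 0, 0.22],
])

```text
clock: 21.1
ee_pos: [0.5106, -0.4005, -0.0098]
tool_rot: [-3.135, 0.194, 0.0]
ft_force: [-0.1, 2.0, -0.2]
opening: 0.0191
```

Run:
```python
from h import *
h=-1.69;B=np.array((.5155,-.3615,-1.697))
p,ims=look(dict(large=(.516,-.36,h),medium=(.516,-.37,h)))
rel(p["medium"],p["large"]);o=bot.observe();print(o["ee_pos"],o["ft_force"],o["clock"])
t=np.array([*o["ee_pos"][:2],h]);rel(t,p["large"]);rel(p["large"],B);rel(t,B)
```

```text
large [ 0.5146 -0.3679 -1.7114] 2073 6.33 18.95
medium [ 0.5176 -0.3787 -1.6722] 2473 7.67 23.34
rel mm [10.3  4.4] ang 0.039
[ 0.51064635 -0.40061126 -0.00974499] [-0.33606355  0.70434024  0.09222378] 21.2
rel mm [33.   0.7] ang 0.021
rel mm [ 6.4 -0.1] ang -0.014
rel mm [39.4  0.1] ang 0.007
```

Request:
carry_out([
  [0, 0, 0, 0, 1, 0, 0.22],
  [0, 0, 0, 0, 2, 0, 0.22],
  [0, 0, 0, 0, 3, 0, 0.22],
])

```text
clock: 21.58
ee_pos: [0.5104, -0.4018, -0.0098]
tool_rot: [-3.133, 0.193, -0.0]
ft_force: [1.1, 10.7, 3.2]
opening: 0.0184
```

Request:
carry_out([
  [0, 0, 0, 0, 1, 0, 0.22],
  [0, 0, 0, 0, 2, 0, 0.22],
  [0, 0, 0, 0, 2, 0, 0.22],
])

```text
clock: 21.95
ee_pos: [0.5104, -0.4019, -0.0099]
tool_rot: [-3.13, 0.191, -0.0]
ft_force: [2.3, 15.2, 5.1]
opening: 0.0186
```

Request:
carry_out([
  [0, 0, 0, 0, -6, 0, 0.22],
  [0, 0, 0, 0, -18, 0, 0.22],
  [0, 0, 0, 0, -22, -10, 0.22],
  [0, 0, 0, 0, -22, -50, 0.22],
  [0, 0, 0, 0, -22, -100, 0.22],
  [0, 0, 0, 0, -22, -130, 0.22],
])

```text
clock: 22.7
ee_pos: [0.5133, -0.3843, 0.1239]
tool_rot: [3.133, -0.195, 0.004]
ft_force: [0.9, -0.1, -1.2]
opening: 0.0185
```

Run:
```python
from h import *
B=np.array((.5155,-.3615,-1.697));c,s=np.cos(B[2]),np.sin(B[2])
P=np.concatenate([np.load(n+"Q.npy") for n in("scene","side")])
L=(P[:,:2]-B[:2])@np.array([[c,-s],[s,c]])*1e3-[-69,-66.5]
k=(P[:,2]>.02)&(P[:,2]<.034)&(np.hypot(*L.T)>25)&(np.hypot(*L.T)<130)&(L[:,1]<0)&(L[:,0]<0)
q=L[k];th=np.arctan2(-q[:,0],q[:,1]);print(len(q),np.percentile(th,[5,50,95]),np.hypot(*q.T).max())
v=cv2.fitLine(q.astype(np.float32),cv2.DIST_HUBER,0,.01,.01).ravel();print(v)
o=bot.observe();print(o["ee_pos"],o["qpos"].round(2))
def G(th,r=85,off=15,z=-10,k=1):
    x=-69-r*np.sin(th)-off*np.cos(th);y=-66.5+r*np.cos(th)-off*np.sin(th)
    return (B[0]*1e3+c*x-s*y,B[1]*1e3+s*x+c*y,z,B[2]+th,k)
rows([G(2.3,off=25,z=80,k=12)],.22)
im,d=cams.read_camera("scene");im2,_=cams.read_camera("side")
cv2.imwrite("pics/d1.png",np.hstack([cv2.resize(im[270:430,100:260],(400,400)),cv2.resize(im2[90:230,320:460],(400,400))]))
```

```text
350 [2.07928599 2.13032642 2.2152563 ] 128.3416009274573
[  0.8453982    0.53413665 -64.180916   -40.23205   ]
[ 0.5133131  -0.38431824  0.12385304] [-0.77  0.44  0.1   1.23 -0.    0.92]
at [ 513.3 -384.3  123.9] -1.6949 op 18.541165529877606 F [ 0.9 -0.1 -1.2] t 22.7
[[0.003,-0.003,-0.191,-11.9,-11.6,3.6,0.22],[0.003,-0.002,-0.383,-23.7,-23.2,7.2,0.22],[0.003,-0.002,-0.574,-35.6,-34.8,10.8,0.22],[0.003,-0.002,-0.766,-47.4,-46.4,14.4,0.22],[0.004,-0.001,-0.957,-59.3,-57.9,18.0,0.22],[0.004,-0.001,-1.149,-71.2,-69.5,21.6,0.22],[0.004,-0.001,-1.34,-83.0,-81.1,25.1,0.22],[0.004,-0.0,-1.532,-94.9,-92.7,28.7,0.22],[0.004,0.0,-1.723,-106.7,-104.3,32.3,0.22],[0.004,0.001,-1.915,-118.6,-115.9,35.9,0.22],[0.004,0.001,-2.106,-130.4,-127.5,39.5,0.22],[0.005,0.001,-2.298,-142.3,-139.1,43.1,0.22]]
```

View pics/d1.png

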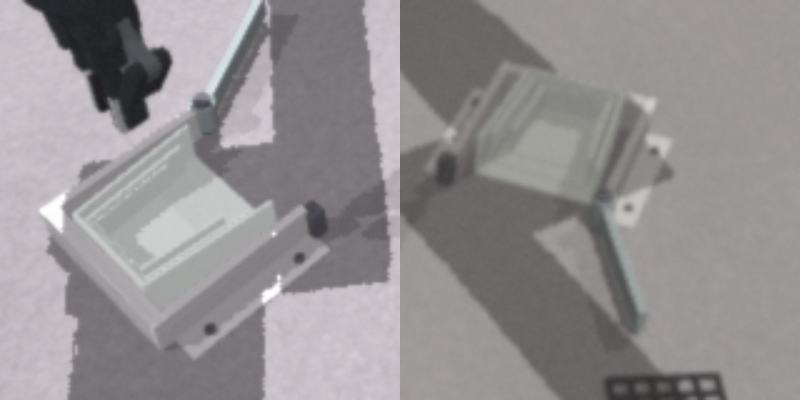

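Request:
carry_out([
  [0, 0, -0.17, -12, -12, 0, 0.22],
  [0, 0, -0.35, -24, -23, 0, 0.22],
  [0, 0, -0.52, -36, -35, 0, 0.22],
  [0, 0, -0.7, -48, -47, 0, 0.22],
  [0, 0, -0.87, -60, -58, 5, 0.22],
  [0, 0, -1.05, -71, -70, 10, 0.22],
  [0, 0, -1.22, -83, -81, 15, 0.22],
  [0, 0, -1.4, -95, -93, 20, 0.22],
  [0, 0, -1.57, -107, -104, 25, 0.22],
  [0, 0, -1.75, -119, -116, 30, 0.22],
  [0, 0, -1.92, -130, -128, 35, 0.22],
  [0, 0, -2.1, -142, -139, 43, 0.22],
])

```text
clock: 24.3
ee_pos: [0.3886, -0.2277, 0.077]
tool_rot: [1.721, 2.628, -0.0]
ft_force: [0.3, 0.1, 0.6]
opening: 0.0187
```

```bash
cat >> h.py <<'E'
def G(th,r=85,off=15,z=-10,k=1,B=(.5155,-.3615,-1.697)):
    c,s=np.cos(B[2]),np.sin(B[2])
    x=-69-r*np.sin(th)-off*np.cos(th);y=-66.5+r*np.cos(th)-off*np.sin(th)
    return (B[0]*1e3+c*x-s*y,B[1]*1e3+s*x+c*y,z,B[2]+th,k)
E
python3 - <<'E'
from h import *
rows([G(2.25,off=25,z=60,k=2),G(2.25,off=25,k=3),G(2.12,k=2),G(1.6,k=5)],.22)
E
```

```text
at [ 388.6 -227.7   77. ] 0.4109 op 18.669392321001034 F [0.3 0.1 0.6] t 24.3
[[-0.0,0.0,-0.071,0.3,2.2,8.5,0.22],[-0.0,0.0,-0.142,0.6,4.3,17.0,0.22],[-0.0,0.0,-0.142,0.6,4.3,40.3,0.22],[-0.0,0.0,-0.142,0.6,4.3,63.7,0.22],[-0.0,0.0,-0.142,0.6,4.3,87.0,0.22],[-0.0,0.0,-0.077,2.7,14.7,87.0,0.22],[-0.0,0.0,-0.012,4.8,25.1,87.0,0.22],[-0.0,0.0,0.092,4.2,33.9,87.0,0.22],[-0.0,0.0,0.196,3.5,42.8,87.0,0.22],[-0.0,0.0,0.3,2.9,51.6,87.0,0.22],[-0.0,0.0,0.404,2.2,60.5,87.0,0.22],[-0.0,0.0,0.508,1.6,69.3,87.0,0.22]]
```

Request:
carry_out([
  [0, 0, -0.07, 0.3, 0, 20, 0.22],
  [0, 0, -0.142, 0.6, 2, 50, 0.22],
  [0, 0, -0.142, 0.6, 2, 75, 0.22],
  [0, 0, -0.142, 0.6, 2, 85, 0.22],
  [0, 0, -0.08, 2.7, 14, 86, 0.22],
  [0, 0, -0.012, 4.8, 25, 86, 0.22],
  [0, 0, 0.09, 4.2, 34, 86, 0.22],
  [0, 0, 0.2, 3.5, 43, 86, 0.22],
])

```text
clock: 25.3
ee_pos: [0.4274, -0.2079, -0.0083]
tool_rot: [1.987, 2.434, -0.0]
ft_force: [-1.6, 0.5, -0.5]
opening: 0.0186
```

Run:
```python
from h import *
rows([G(1.6,k=3),G(1.2,k=3),G(.8,k=3),G(.5,k=3)],.22)
```

```text
at [ 427.4 -207.9   -8.3] 0.2015 op 18.643019888449487 F [-1.6  0.5 -0.5] t 25.3
[[-0.0,0.0,0.1,1.4,8.5,0.6,0.22],[-0.0,0.0,0.199,2.9,17.0,1.1,0.22],[-0.0,0.0,0.299,4.3,25.5,1.7,0.22],[-0.0,0.0,0.432,0.7,36.3,1.7,0.22],[-0.0,0.0,0.565,-3.0,47.2,1.7,0.22],[-0.0,0.0,0.699,-6.6,58.0,1.6,0.22],[-0.0,0.0,0.832,-14.2,66.6,1.6,0.22],[-0.0,0.0,0.965,-21.8,75.2,1.7,0.22],[0.0,0.0,1.099,-29.3,83.7,1.7,0.22],[0.0,0.0,1.199,-36.9,87.8,1.7,0.22],[0.0,0.0,1.299,-44.5,91.9,1.7,0.22],[0.0,0.0,1.399,-52.0,96.0,1.7,0.22]]
```

Force −1.6 N suggests contact; continue the sweep.

Request:
carry_out([
  [0, 0, 0.1, 1.4, 8.5, 0.5, 0.22],
  [0, 0, 0.2, 2.9, 17, 1, 0.22],
  [0, 0, 0.3, 4.3, 25.5, 1, 0.22],
  [0, 0, 0.43, 0.7, 36.5, 1, 0.22],
  [0, 0, 0.565, -3, 47.5, 1, 0.22],
  [0, 0, 0.7, -6.6, 58, 1, 0.22],
  [0, 0, 0.83, -14.2, 67, 1, 0.22],
  [0, 0, 0.965, -21.8, 75.5, 1, 0.22],
  [0, 0, 1.1, -29.3, 83.7, 1, 0.22],
  [0, 0, 1.2, -36.9, 88, 1, 0.22],
  [0, 0, 1.3, -44.5, 92, 1, 0.22],
  [0, 0, 1.4, -52, 96, 1, 0.22],
])

```text
clock: 26.8
ee_pos: [0.5319, -0.2396, -0.0093]
tool_rot: [3.087, 0.582, -0.0]
ft_force: [-0.9, 0.0, -0.1]
opening: 0.0188
```

Run:
```python
from h import *
im,d=cams.read_camera("scene");P=cloud("scene",d,cams.calibration("scene")).reshape(-1,3)
B=(.5155,-.3615,-1.697);c,s=np.cos(B[2]),np.sin(B[2])
L=(P[:,:2]-B[:2])@np.array([[c,-s],[s,c]])*1e3-[-69,-66.5]
k=(P[:,2]>.012)&(P[:,2]<.034)&(np.hypot(*L.T)>25)&(np.hypot(*L.T)<125)&(L[:,0]<-8)
q=L[k];th=np.arctan2(-q[:,0],q[:,1]);print(len(q),np.percentile(th,[5,25,50,75,95]))
rows([G(.25,k=3),G(0.05,k=3),G(0.0,k=1)],.22)
```

```text
436 [0.39886599 0.44848538 0.46816462 0.51753729 0.6469858 ]
at [ 532.7 -240.5   -9.3] -1.2032 op 18.685903128914113 F [ 1.  -0.9 -0.2] t 26.85
[[0.001,-0.001,0.081,0.2,6.8,0.2,0.22],[0.001,-0.001,0.163,0.5,13.6,0.5,0.22],[0.001,-0.001,0.244,0.7,20.4,0.7,0.22],[0.001,-0.001,0.31,-0.2,26.0,0.7,0.22],[0.001,-0.001,0.377,-1.2,31.7,0.7,0.22],[0.001,-0.001,0.444,-2.2,37.4,0.7,0.22],[0.001,-0.001,0.494,-3.4,41.5,0.7,0.22]]
```

Gate follows (about 0.48 rad). Finish.

Request:
carry_out([
  [0, 0, 0.08, 0.2, 7, 0, 0.22],
  [0, 0, 0.163, 0.5, 13.6, 0, 0.22],
  [0, 0, 0.244, 0.7, 20.4, 0, 0.22],
  [0, 0, 0.31, -0.2, 26, 0, 0.22],
  [0, 0, 0.377, -1.2, 31.7, 0, 0.22],
  [0, 0, 0.444, -2.2, 37, 0, 0.22],
  [0, 0, 0.494, -3.4, 41, 0, 0.22],
  [0, 0, 0.494, -3.4, 41, 0, 0.22],
])

```text
clock: 27.85
ee_pos: [0.5437, -0.279, -0.0094]
tool_rot: [3.136, -0.183, 0.0]
ft_force: [-0.2, -0.7, -0.6]
opening: 0.0187
```

Request:
carry_out([
  [0, 0, 0, 0, 1, 0, 0.22],
  [0, 0, 0, 0, 2, 0, 0.22],
  [0, 0, 0, 0, 2, 0, 0.22],
])

```text
clock: 28.22
ee_pos: [0.5435, -0.2797, -0.0096]
tool_rot: [-3.135, 0.183, -0.0]
ft_force: [1.1, 4.8, 2.7]
opening: 0.0187
```

```bash
cat > g.py <<'E'
from h import *
im,d=cams.read_camera("scene");P=cloud("scene",d,cams.calibration("scene")).reshape(-1,3)
B=(.5155,-.3615,-1.697);c,s=np.cos(B[2]),np.sin(B[2])
L=(P[:,:2]-B[:2])@np.array([[c,-s],[s,c]])*1e3-[-69,-66.5]
k=(P[:,2]>.016)&(P[:,2]<.033)&(L[:,1]>30)&(L[:,1]<115)&(abs(L[:,0])<18)
q=L[k];v=cv2.fitLine(q.astype(np.float32),cv2.DIST_HUBER,0,.01,.01).ravel();print(len(q),v,"theta line",np.arctan2(-v[0]*np.sign(v[1]),abs(v[1])),"x by y",[(y,round(float(np.median(q[abs(q[:,1]-y)<10,0])),1)) for y in(40,60,80,100) if (abs(q[:,1]-y)<10).any()])
E
python3 g.py
```

```text
283 [ 5.2851554e-02 -9.9860239e-01  6.3813804e-03  7.2342049e+01] theta line 0.05287619 x by y [(40, 2.3), (60, 1.2), (80, -1.6), (100, -2.5)]
```

Request:
carry_out([
  [0, 0, 0, 0, 2, 0, 0.22],
  [0, 0, 0, 0, 3, 0, 0.22],
  [0, 0, 0, 0, 3, 0, 0.22],
])

```text
clock: 28.65
ee_pos: [0.5435, -0.28, -0.0097]
tool_rot: [-3.13, 0.18, -0.001]
ft_force: [3.2, 17.3, 5.6]
opening: 0.0187
```

Request:
carry_out([
  [0, 0, 0, 0, -8, 0, 0.22],
  [0, 0, 0, 0, -22, 0, 0.22],
  [0, 0, 0, 0, -30, -30, 0.22],
  [0, 0, 0, 0, -45, -80, 0.22],
  [0, 0, 0, -30, -85, -130, 0.22],
  [0, 0, 0, -30, -130, -150, 0.22],
  [0, 0, 0, -30, -170, -150, 0.22],
  [0, 0, 0, -30, -170, -150, 0.22],
])

```text
clock: 29.65
ee_pos: [0.5333, -0.1088, 0.141]
tool_rot: [3.136, -0.18, 0.002]
ft_force: [0.2, -0.2, -0.6]
opening: 0.0188
```

```bash
python3 g.py
python3 - <<'E'
from h import *
h=-1.69;B=np.array((.5155,-.3615,-1.697))
p,ims=look(dict(large=(.516,-.367,h),medium=(.516,-.375,h)))
rel(p["large"],B);rel(p["medium"],p["large"]);o=bot.observe();print(o["ee_pos"],o["ft_force"],o["clock"])
cv2.imwrite("pics/e1.png",np.hstack([cv2.resize(ims["scene"][180:430,50:400],(490,350)),cv2.resize(ims["side"][90:230,320:440],(300,350))]))
E
```

```text
224 [ 1.7869193e-02 -9.9984032e-01  9.0640211e-01  7.3602898e+01] theta line 0.017870145 x by y [(40, 1.5), (60, 1.2), (80, 0.8), (100, 0.3)]
large [ 0.5142 -0.3701 -1.6935] 2388 6.69 19.97
medium [ 0.5138 -0.3809 -1.6962] 2667 7.32 26.65
rel mm [ 8.7 -0.2] ang 0.004
rel mm [10.7  0.9] ang -0.003
[ 0.53321494 -0.11153234  0.1401201 ] [ 0.36421619  0.20066354 -0.22936556] 29.8
```

View pics/e1.png

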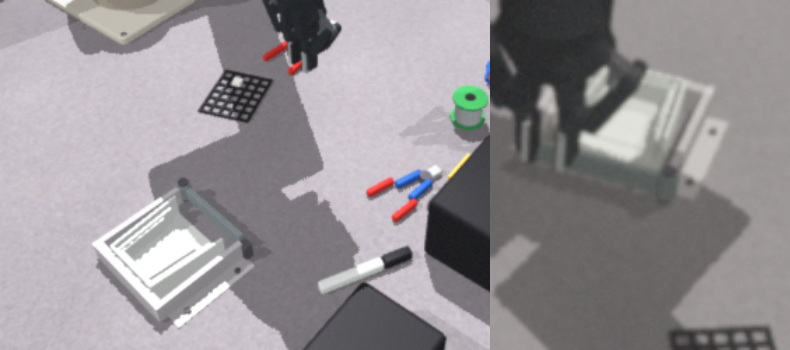

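```bash
python3 -c "
from h import *
print(order.job_done())"
```

```text
the job is handed in; nothing more can be done
None
```

The nest is parked in the bay with the gate shut, and I handed the job in at about 30 s of the 72 s allowed; the hand-in reports no verdict. I slid the small tray into the medium, that pair into the large, and the nest up to the bay's stop. I pushed with the fingers inside the small tray and never gripped or lifted a tray.

**Nest in the bay:** the large tray measured x = 8.7 mm, y = −0.2 mm and 0.004 rad in the bay frame. It stopped firmly there, with about 15 N at the stop.

**Gate:** the bar measured about 0.02 rad from shut. It met its stop with about 17 N and stayed there after I backed off.

**Trays in each other:** the fit put medium in large at 10.7 mm and small in medium at about 9 mm, against a nominal 6 mm for each. Both are inside the 12 mm limit. I think the fit is biased by the neighbouring walls, since the trays cannot physically go deeper than home. The last picture shows everything nested flat, and I did not fit the small tray again once it was in the bay.

**Bystanders:** the ones in the last picture (plate, marker, solder reel, the tool with red and blue grips) look undisturbed. I did not re-measure the wire, tweezers or second tool, but the path went nowhere near them.

**One surprise:** the fingertips sat roughly 25 mm above the reported TCP. My first sideways push therefore passed over the small tray's wall without moving it, and I redid it lower.

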